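# Find the jar that the loose lid belongs to

## Task

The loose steel lid fits only one of the two open jars in the wooden caddy. Set it level on a jar's mouth and let go, then take hold of it afresh from above and screw it clockwise; if it binds while still standing proud, lift it off and try the other jar, until it is screwed fully home, level and released. Leave the tin, the mug and the garlic where they stand.

Things in the scene. Friction and masses are not known exactly. Their poses are not given: they have to be found in the camera images.
- lid_center (a point): The loose screw lid: round steel cap, 58 mm across, 21 mm tall, finely knurled, about 120 g; a light grip (20 to 40 N) is ample to turn it. Lying open side down on the worktop. This point is its centre, half-way up; z is up through its flat top. +x points to the small raised dot on the top near the edge.
- lid: The same lid, origin at the centre of its lower edge. Bore 51 mm wide and 17 mm deep. Inside at the lower edge are three lugs, 120 degrees apart, one of them under the dot (+x). Set down on a mouth it rests with the lugs on the thread's ridges, its centre 0 to 7 mm above the rim plane. Screwed home its inside lands on the rim: its centre is then 6.5 mm below the rim plane.
- left_mouth (a point): Centre of the rim of the open jar in the left (+y) well of the caddy, 118 mm above the worktop; axes as the caddy's. Jars are white, square (76 mm), and cannot turn or lift out. Round neck 40 mm across, 48 over its thread, 26 mm tall above the shoulder, with a 55 mm collar below the thread. The jars look much alike; which of them the lid fits changes from start to start.
- right_mouth (a point): The same for the jar in the right (-y) well, 185 mm from the left one. Both threads are right-hand with three starts: each ridge begins 3 mm below the rim, at +x of the caddy and 120 degrees to either side of it, and runs down clockwise (seen from above), 21 mm a full turn.
- caddy: Fixed beech box, 300 x 104 mm, 40 mm high, holding both jars; x across it, y along it to its left end, z up. On the jar that fits, the turned lid runs under the next ridge and is home 100 to 120 degrees past that ridge's start. On the other the ridges are too broad and the lugs catch on the next start: the lid binds with its centre no lower than about the rim plane and lifts straight off.
- tin_center (a point): A food tin, 75 mm in diameter, 58 mm tall, a bystander; point at its centre.
- mug_center (a point): A dark and white mug, 97 mm tall, a bystander; point half-way up.
- garlic_center (a point): A garlic bulb about 60 mm across, a bystander near the caddy's left end; point at its centre.
Things that resemble listed ones, but are neither listed nor needed, are in the scene too. Of the things shaped like the lid, the bare steel one is meant.

How it is judged:
On the way:
1. the lid stands level on one jar's mouth, not yet screwed home, let go (contact force between the fingers and lid below 0.1 N and angle between lid_center's own z axis and vertical below 0.2 rad and linear speed of lid below 0.02 m/s and ((horizontal distance between lid_center and left_mouth below 0.006 m and z of lid_center in the frame of left_mouth between -0.004 and 0.011 m) or (horizontal distance between lid_center and right_mouth below 0.006 m and z of lid_center in the frame of right_mouth between -0.004 and 0.011 m))), for 0.2 s.
At the end, for the whole second after the job is handed in: The lid is screwed home on the jar it fits: its centre within 4 mm of that mouth's axis and at least 4.8 mm below the rim plane (6.5 mm when tight), tilted less than 3.4 degrees, at rest and touched by no finger. The tin, mug and garlic are within 30 mm of where they stood (angle between lid_center's own z axis and vertical below 0.06 rad and linear speed of lid below 0.02 m/s and contact force between the fingers and lid below 0.1 N and ((horizontal distance between lid_center and left_mouth below 0.004 m and z of lid_center in the frame of left_mouth below -0.0048 m) or (horizontal distance between lid_center and right_mouth below 0.004 m and z of lid_center in the frame of right_mouth below -0.0048 m))).
It fails at once if the tin, the mug or the garlic is moved by more than 30 mm (distance of any of tin_center, mug_center, garlic_center from where it was at the start of the episode above 0.03 m).
It also fails if it takes over 72 s, if anything falls off the work surface, if the arm or the gripper's body presses on something with over 40 N, if the wrist force passes 120 N, or if a joint passes its speed limit or range.

## Robot

A 6-joint arm with a two-finger parallel gripper is mounted at the origin on a cart in front of the work surface, level with it; the furniture and walls round the work are solid. World frame = base frame: x ahead of the robot, y to its left, z up, the work surface at z = 0. Lengths are in m, angles in rad, forces in N, time in s.
With the tool pointing down it reaches from about 0.225 to 0.875 m from the base axis. Payload 3.4 kg.
Tool frame: the origin (TCP) lies midway between the tips of the shut fingers; the grasp point (between the pads) lies 19 mm behind it (manip.grip_point_offset is the distance from the TCP to the grasp point, in m); x points along the fingers, y is the direction in which the jaws open and shut, and the axes are right-handed (so a half turn about x gives the same grasp; the last joint's range is limited). The gripper opens to 85 mm and grips with 20 to 120 N. Pads are 22 mm wide; open, the fingers measure 114 mm over their backs; the gripper's body (76 mm by 85 mm) begins 54 mm behind the grasp point. The pads swing forward as they close: fully open they stand 13 mm farther back than shut.
Start: joints at [0.988, 0.276, 1.505, -0, 1.361, -0.121], TCP at [0.256, 0.515, 0.231] pointing down, gripper open.
Joint ranges: [-2.89, 2.89], [-0.75, 2.08], [0.22, 2.7], [-1.18, 4.32], [0.11, 2.71], [-2.7, 2.7]. Speed limits (rad/s): [2.57, 2.57, 3.14, 3.14, 3.14, 3.14].

## Interface

Orientations are given as a unit quaternion [w, x, y, z].
In Python, from rig import manip gives the robot as it stands.
- The arm moves only by the shell command python3 -m crank 'ROWS' [FORCE]. ROWS is a JSON object of lists of equal length, an entry for each row: "grip": the opening, from 0 (shut) to 1 (fully open); "slide": the shift along the world's x, y, z in cm, a list of three; "roll": the turn about the world's z in degrees. In form: {"grip": [grip, ...], "slide": [[dx, dy, dz], ...], "roll": [roll, ...]}. A call has 1 to 20 rows; each row is the pose to reach, as a shift and turn from the pose commanded when the call began; what a row does not reach only later rows make up. A row lasts 1/10 s, in which the tool goes at most 50 mm and 8.59 degrees, less where a joint would pass 70% of its speed; a pose out of reach is approached as far as the arm can. A call with a gripper value outside its range is refused whole. The fingers move at their own pace and stop on an object; FORCE is the grip in N (left out, the last holds). Time passes only in rows, so rows that repeat a pose let the fingers close. It gives the time, the measured TCP pose, the force and the opening at its end, in the units of the state.
- manip.get_state(): the state, without advancing time (a new reading comes with each control period).
- manip.get_image(name): name is "scene" or "side" or "wrist"; returns a dict with "frame" (400x640x3 uint8, red, green, blue), "K" (3x3 intrinsics, pixels), "R" (3x3) and "t" (3): a world point X has camera coordinates R X + t. Camera axes: x right, y down, z forward; pixel columns grow to the right and rows downward; lengths in m; the calibration is good to about 2 mm. The wrist camera is an equidistant fisheye: a pixel r from the principal point sees the ray r / f radians off the axis. A picture is of the moment at which its call begins. There is no depth.
- manip.sign_off(): hands the job in, once; it reports no verdict.
The state is a dict: "clock": time; "qpos": joint angles; "qd": joint speeds; "effort": joint torques, N m; "position": TCP position; "ee_rot": TCP orientation; "contact_force": force on the tool from outside, world axes, zero at the start; "moment": the same for the moment, N m; "width": finger opening in m.
Only numpy, scipy, OpenCV 4.12 (cv2) and the standard library are available. Lean on these libraries where they do the work, as an engineer would, in place of code of your own. Each camera call takes 0.05 s, during which the arm holds its last target. There are 200 camera calls.

## Working session

There is one attempt and no reset: what is moved stays moved. The work goes in short steps, Python scripts to look and compute and a shell command to move; the robot and the scene stay as the last step left them, time stands still between calls to the robot, and variables do not carry over. Pictures are saved under pics/ and viewed, on a budget of 10 in all, crops included, one or two more only if the job needs it, and the job is handed in when it is done.

```bash
mkdir -p pics; ls; cat > h.py <<'E'
import numpy as np, cv2
from rig import manip
def snap(cam, name):
    d=manip.get_image(cam); cv2.imwrite(f'pics/{name}.png', d['frame'][:,:,::-1]); 
    np.savez(f'pics/{name}.npz', **{k:np.array(d[k]) for k in('frame','K','R','t')}); return d
def ray(d,u,v,fish=False):
    K,R,t=d['K'],d['R'],d['t']; x=(u-K[0,2])/K[0,0]; y=(v-K[1,2])/K[1,1]
    if fish:
        r=np.hypot(x,y); s=np.sin(r)/max(r,1e-9); c=np.array([x*s,y*s,np.cos(r)])
    else: c=np.array([x,y,1.])
    return -R.T@t, R.T@c
def at_z(d,u,v,z,fish=False):
    o,r=ray(d,u,v,fish); return o+r*(z-o[2])/r[2]
def proj(d,X):
    c=d['R']@np.array(X)+d['t']; return (d['K']@(c/c[2]))[:2]
def load(n): return dict(np.load(f'pics/{n}.npz'))
E
python3 - <<'E'
from h import *
a=snap('scene','s1');b=snap('side','d1');w=snap('wrist','w1')
print(manip.get_state(), manip.grip_point_offset)
for d in(a,b,w): print(d['K'],-d['R'].T@d['t'],d['R'])
E
```

```text
pics
{'clock': 0.15, 'qpos': array([ 9.88014439e-01,  2.76461445e-01,  1.50583486e+00, -1.77767461e-05,
        1.36070909e+00, -1.20994087e-01]), 'qd': array([-5.73570689e-04,  6.34490579e-04, -4.39447421e-03, -2.26952471e-03,
        1.14644247e-03, -6.14274369e-05]), 'effort': array([ 1.08801796e-03, -4.17142689e+01, -2.46032614e+01,  5.25138034e-05,
        7.60247960e-03,  4.06328752e-05]), 'position': array([0.25598017, 0.51443822, 0.23063472]), 'ee_rot': array([ 0.68817548,  0.16134751,  0.68850825, -0.1622895 ]), 'contact_force': array([-0.06196622, -0.49284166,  0.41829561]), 'moment': array([-0.03227869, -0.00396452,  0.00863027]), 'width': 0.08533534284792942} 0.0187
[[453.79361417   0.         318.74818745]
 [  0.         453.79361417 204.7328863 ]
 [  0.           0.           1.        ]] [-0.2693947  -0.57350208  0.98960237] [[ 0.53983622 -0.84176416 -0.00315665]
 [-0.5893597  -0.37528254 -0.71541468]
 [ 0.6010258   0.38806716 -0.69869298]]
[[405.41574805   0.         322.97255208]
 [  0.         405.41574805 198.70457898]
 [  0.           0.           1.        ]] [-0.15779174 -1.02514908  0.78348612] [[ 0.84541626 -0.53351482  0.02516511]
 [-0.25210981 -0.44014745 -0.86180675]
 [ 0.47086303  0.72224106 -0.50661213]]
[[309.70691629   0.         323.98652882]
 [  0.         309.70691629 202.88422194]
 [  0.           0.           1.        ]] [0.18851369 0.54825674 0.37422114] [[ 4.46547278e-01  8.94759846e-01 -5.88550718e-04]
 [ 8.55156323e-01 -4.26588656e-01  2.94499206e-01]
 [ 2.63254995e-01 -1.32011121e-01 -9.55651543e-01]]
```

View pics/s1.png

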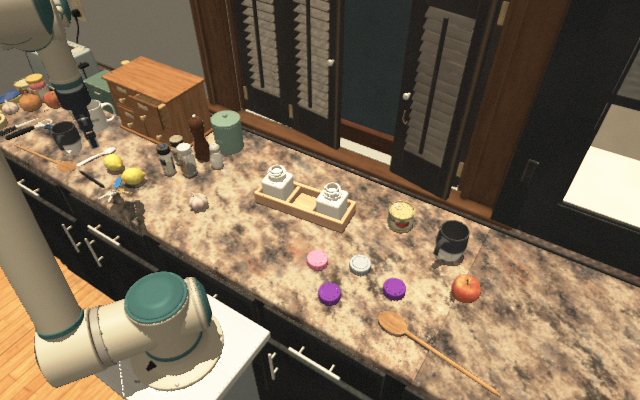

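View pics/d1.png

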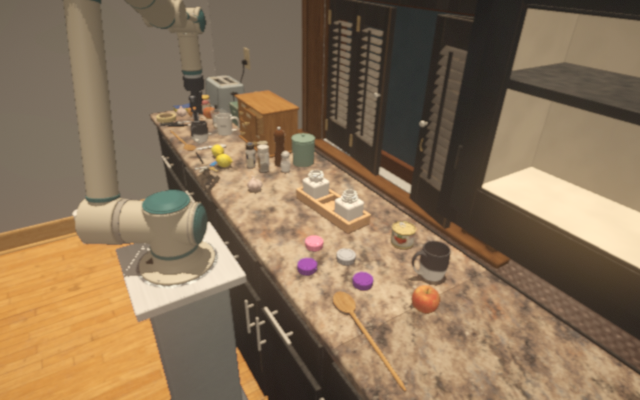

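Scene view: lid look-alikes are pink (317,260), purple (330,293), purple (394,288) and grey/steel (360,265). The steel one is meant. The jars are at (277,180) for left and (332,200) for right. Next is a close crop.

```bash
python3 - <<'E'
from h import *
a=load('s1')['frame'][:,:,::-1]; b=load('d1')['frame'][:,:,::-1]
f=lambda i,x,y,w,h,s:cv2.resize(i[y:y+h,x:x+w],None,fx=s,fy=s,interpolation=cv2.INTER_CUBIC)
top=f(a,250,160,133,60,6) ; L=f(a,335,245,50,38,8); R=f(b,325,240,50,38,8)
im=np.zeros((480+304,800,3),np.uint8)
# rows: jars (360), lids (304) -> scaled to fit 600
im=np.zeros((600,800,3),np.uint8); im[:360,:798]=top; L=cv2.resize(L,(316,240)); R=cv2.resize(R,(316,240)); im[360:,:316]=L; im[360:,400:716]=R
cv2.imwrite('pics/c1.png',im)
E
```

```text
(no output)
```

View pics/c1.png

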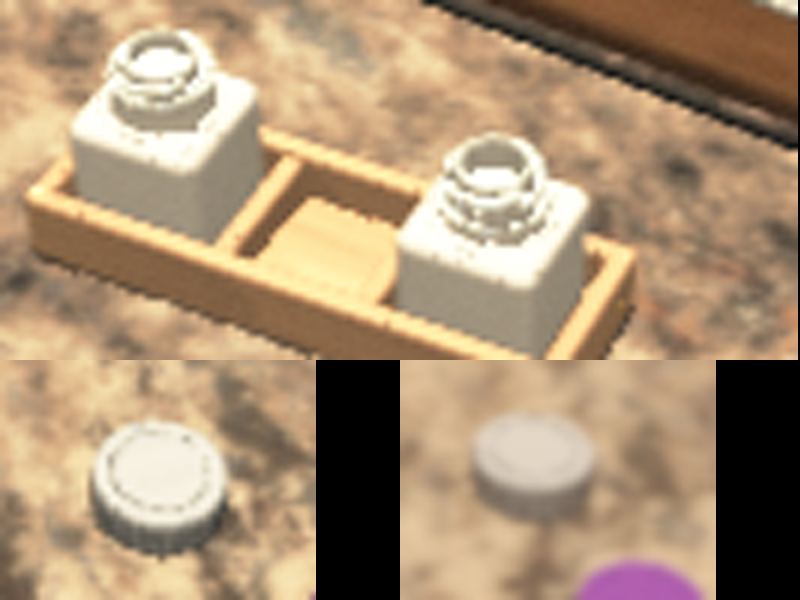

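```bash
python3 - <<'E'
from h import *
a=load('s1');b=load('d1')
print('lid',at_z(a,360,262.6,.021),at_z(b,345.7,253.9,.021))
l=at_z(a,276.6,169.2,.118);r=at_z(a,332.4,187.2,.118)
print(l,r,np.linalg.norm(l-r),np.degrees(np.arctan2(*(l-r)[[1,0]])), proj(b,l),proj(b,r))
for n,u,v,z in(('garlic',198,201,.025),('tin',400,217,.03),('mug',452,243,.048),('apple',466,289,.03),('pink',317,260,.02),('purp',394,288,.02),('purp2',330,293,.02)): print(n,at_z(a,u,v,z).round(3))
E
```

```text
lid [ 0.43534712 -0.25028065  0.021     ] [ 0.43493633 -0.25056646  0.021     ]
[0.54067881 0.09899059 0.118     ] [ 0.56180554 -0.0835854   0.118     ] 0.18379426537407378 96.60061077119393 [315.84207824 171.99792541] [349.66340727 192.03023646]
garlic [0.375 0.284 0.025]
tin [ 0.641 -0.27   0.03 ]
mug [ 0.61  -0.438  0.048]
apple [ 0.499 -0.521  0.03 ]
pink [ 0.381 -0.147  0.02 ]
purp [ 0.411 -0.364  0.02 ]
purp2 [ 0.309 -0.233  0.02 ]
```

Lid at (0.435,-0.250), and both cameras agree within 1 mm. The mouths come out 184 mm apart (185 expected). Moving above the lid now.

```bash
python3 -m crank '{"grip":[1,1,1,1,1,1,1,1,1,1,1,1,1,1,1,1,1,1,1,1],"slide":[[1.2,-5,0],[2.3,-10,0],[3.5,-15,0],[4.7,-20,0],[5.8,-24.8,0],[7,-29.6,0],[8,-34,0],[9,-39,0],[10.3,-44,0],[11.5,-49,0],[12.7,-54,0],[13.8,-59,0],[15,-64,0],[16,-69,0],[17,-73,-2],[17.9,-76.5,-3],[17.9,-76.5,-3],[17.9,-76.5,-3],[17.9,-76.5,-3],[17.9,-76.5,-3]],"roll":[0,0,0,0,0,0,0,0,0,0,0,0,0,0,0,0,0,0,0,0]}' 30
python3 - <<'E'
from h import *
d=snap('wrist','w2'); print(manip.get_state()['qpos'])
cv2.imwrite('pics/w2b.png',cv2.resize(d['frame'][100:400,120:520,::-1],None,fx=2,fy=2,interpolation=cv2.INTER_CUBIC))
E
```

```text
clock: 2.15
position: [0.4351, -0.2489, 0.2018]
ee_rot: [0.689, 0.161, 0.688, -0.161]
contact_force: [-0.3, 0.3, 0.3]
width: 0.0854
[-6.58834326e-01  1.84267700e-01  1.70553940e+00  3.00869859e-04
  1.25105246e+00 -1.76942896e+00]
```

View pics/w2b.png

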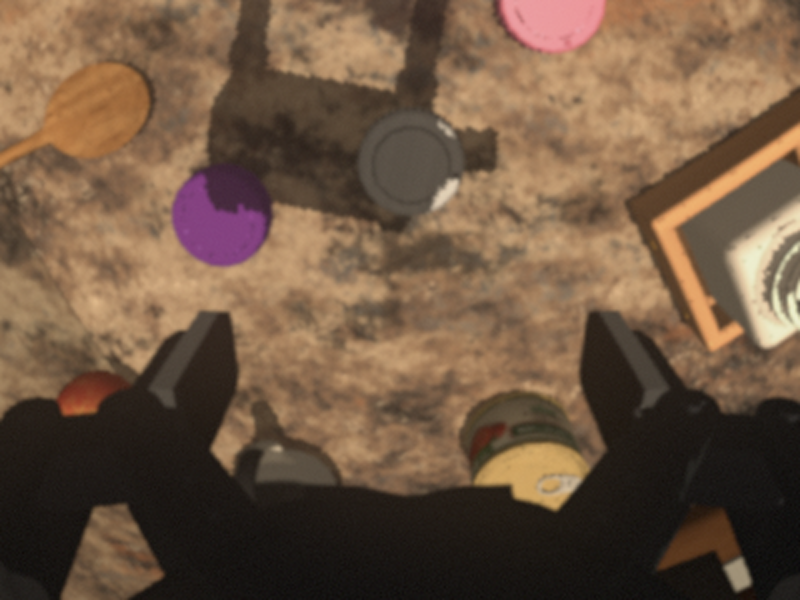

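Wrist view: steel lid's top centre at (326,181) in the full frame, shaded by the gripper. Purple, pink, tin and caddy lie clear of it. Next, a contrast-stretched look for the dot.

```bash
python3 - <<'E'
from h import *
d=load('w2');a=load('s1')
def f(i,x,y,w,h,s):
    c=cv2.resize(i[y:y+h,x:x+w,::-1],None,fx=s,fy=s,interpolation=cv2.INTER_CUBIC).astype(float)
    lo,hi=np.percentile(c[h*s//3:2*h*s//3,w*s//3:2*w*s//3],[1,99]); m=(lo+hi)/2; k=90/max(hi-lo,8)
    return np.clip((c-m)*k+128,0,255).astype(np.uint8)
w=f(d['frame'],296,151,60,60,6); s=cv2.resize(f(a['frame'],345,247,30,30,12),(360,360))
im=np.hstack([w,s]); cv2.imwrite('pics/c2.png',im)
print(at_z(d,326,181,.021,True))
E
```

```text
[ 0.43626331 -0.24672444  0.021     ]
```

View pics/c2.png

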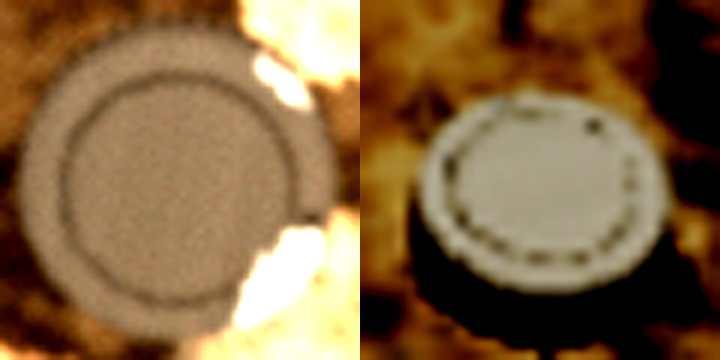

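```bash
python3 - <<'E'
from h import *
a=load('s1');d=load('w2')
p=at_z(a,364.1,256.9,.0215)-at_z(a,360,262.6,.021); print(p,np.hypot(*p[:2]),np.degrees(np.arctan2(p[1],p[0])))
c=at_z(d,325.4,180.6,.021,True);print(c)
for u,v in((296+280/6,151+80/6),(296+270/6,151+285/6)):
    q=at_z(d,u,v,.021,True)-c; print(q,np.hypot(*q[:2]),np.degrees(np.arctan2(q[1],q[0])))
E
```

```text
[ 2.29296995e-02 -4.57794704e-05  5.00000000e-04] 0.022929745206588702 -0.11439168463929218
[ 0.43558034 -0.24710567  0.021     ]
[-0.00777849  0.02434123  0.        ] 0.025553868168082628 107.72182145909231
[0.02556042 0.00636093 0.        ] 0.02634001816627203 13.974670849617308
```

```bash
python3 -m crank '{"grip":[1,1,1,1,1,1,1,1,1,0,0,0,0,0,0,0],"slide":[[0,0.1,-5],[0,0.1,-10],[0,0.1,-14],[0,0.1,-17],[0,0.1,-18.5],[0,0.1,-19.5],[0,0.1,-20],[0,0.1,-20],[0,0.1,-20],[0,0.1,-20],[0,0.1,-20],[0,0.1,-20],[0,0.1,-20],[0,0.1,-20],[0,0.1,-20],[0,0.1,-20]],"roll":[0,0,0,0,0,0,0,0,0,0,0,0,0,0,0,0]}' 30; python3 - <<'E'
from h import *
s=manip.get_state();print(s['position'],s['width'],s['contact_force'],s['moment'])
E
```

```text
clock: 3.8
position: [0.4357, -0.2495, 0.0025]
ee_rot: [0.689, 0.162, 0.688, -0.162]
contact_force: [-1.2, 1.2, 6.0]
width: 0.0573
[ 0.43571526 -0.24947294  0.00246842] 0.05729508244879949 [-1.18829405  1.16664431  6.02952955] [0.157045   0.14873494 0.01138156]
```

Gripped at 57.3 mm. Lifting and turning +52°, then hovering 3 cm off the right mouth for a check picture.

```bash
python3 -m crank '{"grip":[0,0,0,0,0,0,0,0,0,0,0,0,0,0,0],"slide":[[0,0,2],[0,0,5],[0,0,9],[0,0,14],[0,0,18],[2,2,21],[5,5,24],[8,8,25],[10,12,25],[13,15,25],[15.3,17.9,25],[15.3,17.9,25],[15.3,17.9,25],[15.3,17.9,25],[15.3,17.9,25]],"roll":[0,0,0,0,4,12,20,28,36,44,50,52,52,52,52]}' 30; python3 - <<'E'
from h import *
s=manip.get_state();print(s['position'],s['width'],s['contact_force'],s['qpos'])
d=snap('wrist','w3');a=snap('scene','s3')
x=cv2.resize(d['frame'][100:380,140:510,::-1],None,fx=2.15,fy=2.15,interpolation=cv2.INTER_CUBIC)[:600,:800]
cv2.imwrite('pics/w3b.png',x)
E
```

```text
clock: 5.3
position: [0.5877, -0.0708, 0.2514]
ee_rot: [0.69, -0.156, 0.69, 0.156]
contact_force: [0.5, 0.3, -1.4]
width: 0.0568
[ 0.58765757 -0.07084487  0.2513528 ] 0.056819990648858267 [ 0.50706673  0.32369207 -1.41450811] [-2.37407761e-01  2.91601514e-01  1.43266807e+00 -1.39181108e-04
  1.41762859e+00 -2.25238012e+00]
```

View pics/w3b.png

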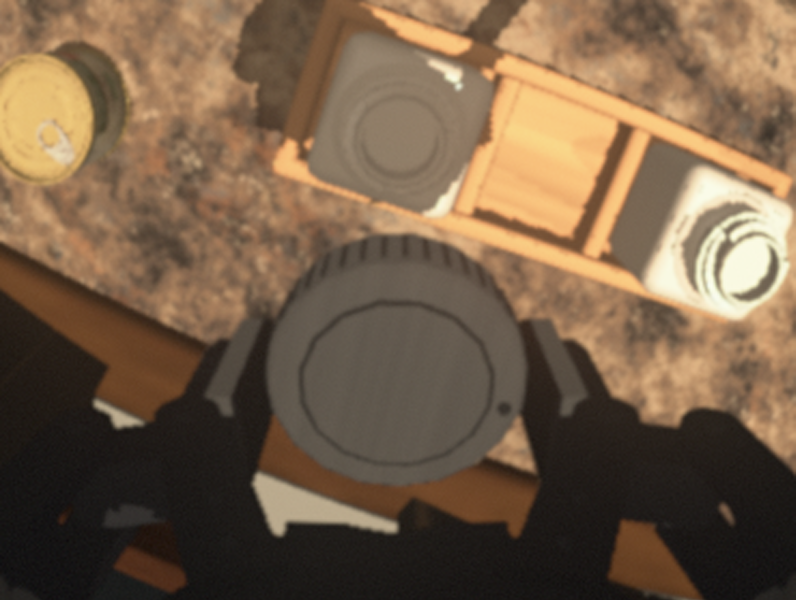

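Wrist view: lid level in the jaws with its top centre near (324.4,277.7). The dot is at (374.4,289.8), the right mouth at (326.5,163.2) and the left mouth at (487.4,221.9).

```bash
python3 - <<'E'
from h import *
d=load('w3'); tz=.2514-.0025+.021
c=at_z(d,324.4,277.7,tz,True);p=at_z(d,374.4,289.8,tz,True);q=p-c
print('lid',c,'dot',np.hypot(*q[:2]),np.degrees(np.arctan2(q[1],q[0])))
r=at_z(d,326.5,163.2,.118,True);l=at_z(d,487.4,221.9,.118,True)
print('R',r,'L',l,np.linalg.norm(l-r),np.degrees(np.arctan2(*(l-r)[[1,0]])))
E
```

```text
lid [ 0.58738285 -0.0705169   0.2699    ] dot 0.02517495327958496 98.57957629609871
R [ 0.56181865 -0.08017395  0.118     ] L [0.54170234 0.0992148  0.118     ] 0.18051312874233702 96.39830726677458
```

```bash
python3 -m crank '{"grip":[0,0,0,0,0,0,0,0,0],"slide":[[-1,-0.5,0],[-2,-1,-2],[-2.6,-1.25,-5],[-2.6,-1.25,-8],[-2.6,-1.25,-10.5],[-2.6,-1.25,-11.1],[-2.6,-1.25,-11.1],[-2.6,-1.25,-11.1],[-2.6,-1.25,-11.1]],"roll":[-8,-16,-24,-32,-40,-47,-47,-47,-47]}' 30; python3 - <<'E'
from h import *
a=snap('scene','s4');b=snap('side','d4');s=manip.get_state();print(s['position'],s['contact_force'])
s1=load('s1');d1=load('d1')
f=lambda d,x,y,w,h:cv2.resize(d['frame'][y:y+h,x:x+w,::-1],(w*8,h*8),interpolation=cv2.INTER_CUBIC)
A=proj(a,[.562,-.083,.118]).astype(int);B=proj(b,[.562,-.083,.118]).astype(int);print(A,B)
g=lambda d,P:f(d,P[0]-25,P[1]-22,50,36)
cv2.imwrite('pics/c4.png',np.vstack([np.hstack([g(s1,A),g(a,A)]),np.hstack([g(d1,B),g(b,B)])]))
E
```

```text
clock: 6.3
position: [0.5629, -0.0832, 0.1414]
ee_rot: [0.696, 0.131, 0.694, -0.131]
contact_force: [0.5, 0.7, -1.4]
width: 0.0567
[ 0.56281191 -0.08295922  0.14135189] [ 0.45465328  0.20766335 -0.71358364]
[332 187] [349 191]
```

View pics/c4.png

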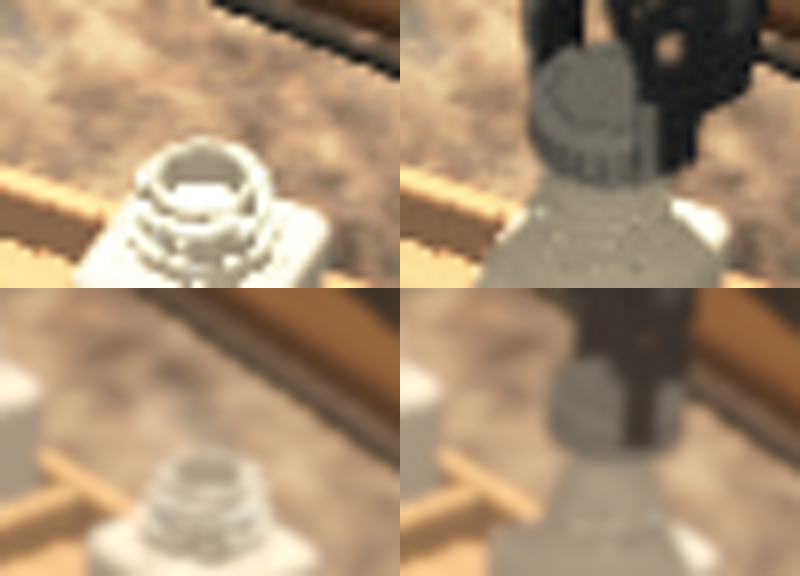

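Scene: lid's left edge at crop 127, and the thread spans 135–273. Side: lid spans 150–283, the thread 147–270 and the rim centre is at (207,180). Next step is comparing these against projections.

```bash
python3 - <<'E'
from h import *
a=load('s4');b=load('d4')
def ext(d,c,r,z0,z1,o):
    t=np.linspace(0,6.28,200); P=np.array([proj(d,[c[0]+r*np.cos(x),c[1]+r*np.sin(x),z]) for z in(z0,z1) for x in t])
    return ((P.min(0)-o+.5)*8).round(0),((P.max(0)-o+.5)*8).round(0)
oa=np.array([307,165]);ob=np.array([324,169]); c=np.array([.5628,-.083])
for n,d,o in(('scene',a,oa),('side',b,ob)):
    print(n,'lid',*ext(d,c,.029,.139,.160,o)); print('thread',*ext(d,c,.024,.1,.113,o)); print('rim',*ext(d,c,.020,.118,.118,o))
    p=[.5628,-.083,.118]
    print('px(8x) per mm x,y',(proj(d,[.5638,-.083,.118])-proj(d,p))*8,(proj(d,[.5628,-.082,.118])-proj(d,p))*8)
E
```

```text
scene lid [126.  37.] [292. 190.]
thread [140. 145.] [274. 262.]
rim [151. 142.] [263. 217.]
px(8x) per mm x,y [ 1.45690197 -1.57986113] [-2.38351246 -1.00557532]
side lid [144.  66.] [287. 177.]
thread [151. 169.] [267. 253.]
rim [163. 164.] [258. 211.]
px(8x) per mm x,y [ 1.945589   -0.58346308] [-1.38874298 -1.02246655]
```

```bash
python3 -m crank '{"grip":[0,0,0,0,0,0,0],"slide":[[-0.07,0.07,-0.5],[-0.07,0.07,-1],[-0.07,0.07,-1.5],[-0.07,0.07,-2],[-0.07,0.07,-2.3],[-0.07,0.07,-2.5],[-0.07,0.07,-2.5]],"roll":[0,0,0,0,0,0,0]}' 30; python3 - <<'E'
from h import *
s=manip.get_state();print(s['position'],s['contact_force'],s['moment'])
E
```

```text
clock: 7.1
position: [0.5626, -0.0812, 0.115]
ee_rot: [0.695, 0.133, 0.694, -0.131]
contact_force: [4.4, 4.1, -3.9]
width: 0.0573
[ 0.56264702 -0.08115478  0.11502893] [ 4.38379623  4.08425617 -3.92411574] [ 0.60946454 -0.66835222 -0.04866906]
```

```bash
python3 -m crank '{"grip":[0,0,0,0,0],"slide":[[0.08,0.08,0],[0.1,0.1,-0.1],[0.1,0.1,-0.2],[0.1,0.1,-0.3],[0.1,0.1,-0.3]],"roll":[0,0,0,0,0]}' 30; python3 - <<'E'
from h import *
s=manip.get_state();print(s['position'],s['contact_force'],s['moment'])
E
```

```text
clock: 7.6
position: [0.5627, -0.081, 0.1125]
ee_rot: [0.695, 0.132, 0.695, -0.132]
contact_force: [1.1, 2.6, 0.8]
width: 0.0569
[ 0.5626973  -0.08096921  0.11250256] [1.13409674 2.60305883 0.76781381] [ 0.43819049 -0.25014844  0.03055277]
```

```bash
python3 -m crank '{"grip":[0,0,0,0,0],"slide":[[0.03,0.08,-0.1],[0.03,0.08,-0.2],[0.03,0.08,-0.3],[0.03,0.08,-0.4],[0.03,0.08,-0.4]],"roll":[0,0,0,0,0]}' 30; python3 - <<'E'
from h import *
s=manip.get_state();print(s['position'],s['contact_force'],s['moment'])
E
```

```text
clock: 8.1
position: [0.5629, -0.081, 0.1121]
ee_rot: [0.696, 0.131, 0.694, -0.132]
contact_force: [-5.0, 1.5, 20.4]
width: 0.0569
[ 0.56293193 -0.08101696  0.11210809] [-4.95213038  1.50838047 20.44551532] [ 0.40814309  0.7090814  -0.00190369]
```

Landed at the predicted height. Next: relax, let go and back off.

```bash
python3 -m crank '{"grip":[0,0,1,1,1,1,1,1,1,1,1,1],"slide":[[0,0,0.3],[0,0,0.35],[0,0,0.35],[0,0,0.35],[0,0,0.35],[0,0,0.35],[0,0,0.6],[0,0,2],[0,0,4],[0,0,6],[0,0,6],[0,0,6]],"roll":[0,0,0,0,0,0,0,0,0,0,0,0]}' 30; python3 - <<'E'
from h import *
s=manip.get_state();print(s['position'],s['contact_force'],s['qpos'])
d=snap('wrist','w5');a=snap('scene','s5');b=snap('side','d5')
W=cv2.resize(d['frame'][130:380,190:460,::-1],None,fx=1.6,fy=1.6,interpolation=cv2.INTER_CUBIC)
f=lambda d,x,y,w,h:cv2.resize(d['frame'][y:y+h,x:x+w,::-1],(350,200),interpolation=cv2.INTER_CUBIC)
R=np.vstack([f(a,297,160,70,40),f(b,314,165,70,40)])
cv2.imwrite('pics/c5.png',np.hstack([W[:400],R]));print(W.shape)
E
```

```text
clock: 9.3
position: [0.5628, -0.0802, 0.1684]
ee_rot: [0.695, 0.132, 0.695, -0.132]
contact_force: [-1.0, -0.7, -1.8]
width: 0.0854
[ 0.56280012 -0.08018706  0.16835969] [-0.98406646 -0.66221338 -1.82341432] [-2.63935499e-01  3.07777364e-01  1.62081937e+00  4.11742503e-05
  1.21247595e+00 -1.46030169e+00]
(400, 432, 3)
```

View pics/c5.png

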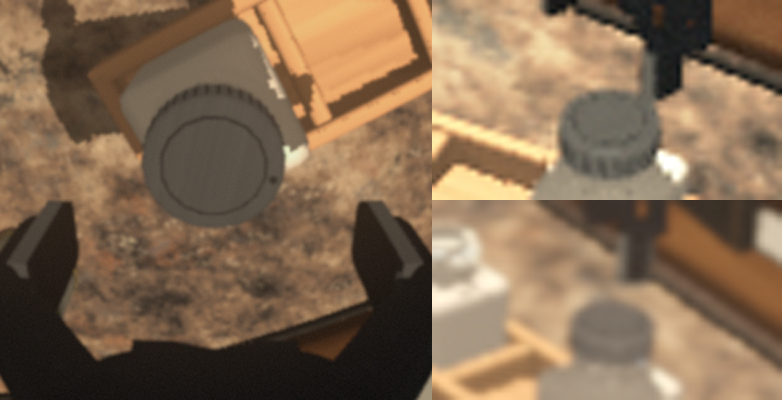

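The lid stands level on the right mouth, released. Regripping from above.

```bash
python3 -m crank '{"grip":[1,1,1,1,1,1,0,0,0,0,0,0],"slide":[[0,-0.04,-2],[0,-0.04,-4],[0,-0.04,-5],[0,-0.04,-5.5],[0,-0.04,-5.5],[0,-0.04,-5.5],[0,-0.04,-5.5],[0,-0.04,-5.5],[0,-0.04,-5.5],[0,-0.04,-5.5],[0,-0.04,-5.5],[0,-0.04,-5.5]],"roll":[0,0,0,0,0,0,0,0,0,0,0,0]}' 30; python3 - <<'E'
from h import *
s=manip.get_state();print(s['position'],s['contact_force'],s['moment'],s['width'])
E
```

```text
clock: 10.65
position: [0.5634, -0.0806, 0.1144]
ee_rot: [0.695, 0.132, 0.694, -0.132]
contact_force: [-0.8, 0.4, 6.3]
width: 0.0571
[ 0.56338088 -0.08062984  0.11438998] [-0.76219179  0.3954107   6.32512777] [0.12311626 0.12719367 0.02823907] 0.0570818108385212
```

```bash
python3 -m crank '{"grip":[0,0,0,0,0,0,0,0,0,0,0],"slide":[[0,0,-0.03],[0,0,-0.06],[0,0,-0.1],[0,0,-0.13],[0,0,-0.16],[0,0,-0.2],[0,0,-0.23],[0,0,-0.26],[0,0,-0.3],[0,0,-0.32],[0,0,-0.32]],"roll":[-5,-10,-15,-20,-25,-30,-35,-40,-45,-50,-50]}' 30; python3 - <<'E'
from h import *
s=manip.get_state();print(s['position'],s['contact_force'],s['moment'],s['width'],np.degrees(s['qpos'][[0,5]]))
E
```

```text
clock: 11.75
position: [0.564, -0.0812, 0.1115]
ee_rot: [0.575, 0.414, 0.573, -0.413]
contact_force: [-0.8, -0.1, 6.7]
width: 0.0567
[ 0.56395088 -0.08123964  0.11149717] [-0.77628765 -0.09578721  6.7186804 ] [-0.1265583   0.11806665 -0.10561001] 0.05665971623074048 [-15.17563491 -33.61414943]
```

```bash
python3 -m crank '{"grip":[0,0,0,0,0,0,0],"slide":[[0,0,-0.03],[0,0,-0.06],[0,0,-0.1],[0,0,-0.13],[0,0,-0.16],[0,0,-0.2],[0,0,-0.2]],"roll":[-5,-10,-15,-20,-25,-30,-30]}' 30; python3 - <<'E'
from h import *
s=manip.get_state();print(s['position'],s['contact_force'],s['moment'],s['width'],np.degrees(s['qpos'][[0,5]]))
E
```

```text
clock: 12.45
position: [0.5637, -0.0811, 0.1097]
ee_rot: [0.448, 0.548, 0.446, -0.547]
contact_force: [0.1, 0.4, 8.9]
width: 0.0572
[ 0.56371918 -0.08105208  0.10972587] [0.08327689 0.35015799 8.87812702] [ 0.01935182  0.27276908 -0.14273922] 0.05724256229601546 [-15.17011723  -3.60840237]
```

```bash
python3 -m crank '{"grip":[0,0,0,0,0,0,0],"slide":[[0,0,-0.03],[0,0,-0.06],[0,0,-0.09],[0,0,-0.12],[0,0,-0.15],[0,0,-0.18],[0,0,-0.18]],"roll":[-5,-10,-15,-20,-25,-30,-30]}' 30; python3 - <<'E'
from h import *
s=manip.get_state();print(s['position'],s['contact_force'],s['moment'],s['width'],np.degrees(s['qpos'][[0,5]]))
d=snap('scene','s6');b=snap('side','d6');w=snap('wrist','w6')
W=cv2.resize(w['frame'][130:380,190:460,::-1],None,fx=1.6,fy=1.6,interpolation=cv2.INTER_CUBIC)
f=lambda d,x,y,w,h:cv2.resize(d['frame'][y:y+h,x:x+w,::-1],(350,200),interpolation=cv2.INTER_CUBIC)
cv2.imwrite('pics/c6.png',np.hstack([W,np.vstack([f(d,297,160,70,40),f(b,314,165,70,40)])]))
E
```

```text
clock: 13.15
position: [0.5636, -0.0808, 0.108]
ee_rot: [0.291, 0.646, 0.29, -0.644]
contact_force: [-0.2, 1.1, 9.2]
width: 0.0565
[ 0.56362602 -0.08076256  0.10795835] [-0.19880538  1.14546148  9.20935382] [ 0.11785432  0.29601345 -0.12370297] 0.056528593791298744 [-15.1594162   26.39508793]
```

View pics/c6.png

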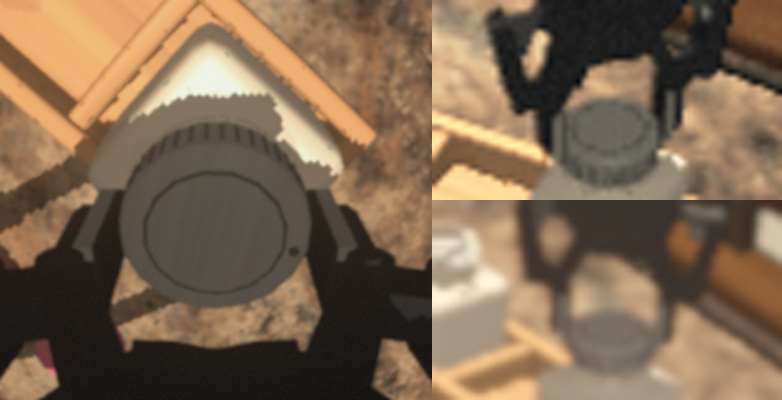

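The lid has followed the jaws 110° (dot unmoved relative to the fingers) and sits lower, so the right jar fits. Screwing on to the stop.

```bash
python3 -m crank '{"grip":[0,0,0,0,0,0,0,0,0,0],"slide":[[0,0,-0.03],[0,0,-0.06],[0,0,-0.09],[0,0,-0.12],[0,0,-0.15],[0,0,-0.18],[0,0,-0.2],[0,0,-0.22],[0,0,-0.24],[0,0,-0.24]],"roll":[-5,-10,-15,-20,-25,-30,-35,-40,-45,-45]}' 35; python3 - <<'E'
from h import *
s=manip.get_state();print(s['position'],s['contact_force'],s['moment'],s['width'],np.degrees(s['qpos'][[0,5]]))
E
```

```text
clock: 14.3
position: [0.5636, -0.0805, 0.1056]
ee_rot: [0.021, 0.708, 0.021, -0.706]
contact_force: [-1.7, 0.1, 9.3]
width: 0.0565
[ 0.56358176 -0.0805327   0.10564782] [-1.6500296   0.13792663  9.28245289] [ 0.24022204  0.28992846 -0.05935078] 0.056523423201210156 [-15.150099   71.3825951]
```

```bash
python3 -m crank '{"grip":[0,0,0,0,0,0],"slide":[[0,0,-0.02],[0,0,-0.05],[0,0,-0.07],[0,0,-0.09],[0,0,-0.1],[0,0,-0.1]],"roll":[-5,-10,-15,-20,-25,-25]}' 40; python3 - <<'E'
from h import *
s=manip.get_state();print(s['position'],s['contact_force'],s['moment'],s['width'],np.degrees(s['qpos'][[0,5]]))
E
```

```text
clock: 14.9
position: [0.5642, -0.0803, 0.1056]
ee_rot: [-0.132, 0.696, -0.132, -0.693]
contact_force: [-2.4, 1.4, 13.6]
width: 0.0566
[ 0.5641676  -0.0803401   0.10559667] [-2.4399355   1.36848959 13.62533537] [0.55471592 0.22234815 0.08193362] 0.056583438190109046 [-15.12735603  96.32954707]
```

```bash
python3 -m crank '{"grip":[0,0,0,0,0],"slide":[[0,0,0],[0,0,0],[0,0,0],[0,0,0],[0,0,0]],"roll":[-5,-10,-15,-20,-20]}' 40; python3 - <<'E'
from h import *
s=manip.get_state();print(s['position'],s['contact_force'],s['moment'],np.degrees(s['qpos'][[0,5]]))
w=snap('wrist','w7')
W=cv2.resize(w['frame'][150:350,210:440,::-1],None,fx=2,fy=2,interpolation=cv2.INTER_CUBIC)
cv2.imwrite('pics/c7.png',W)
E
```

```text
clock: 15.4
position: [0.5646, -0.0809, 0.1051]
ee_rot: [-0.25, 0.663, -0.25, -0.66]
contact_force: [0.7, 0.5, 10.2]
width: 0.0563
[ 0.56463646 -0.08088266  0.10505057] [ 0.71914032  0.52383926 10.19989553] [0.0977991  0.06220573 0.48422041] [-15.1263185  116.27477864]
```

View pics/c7.png

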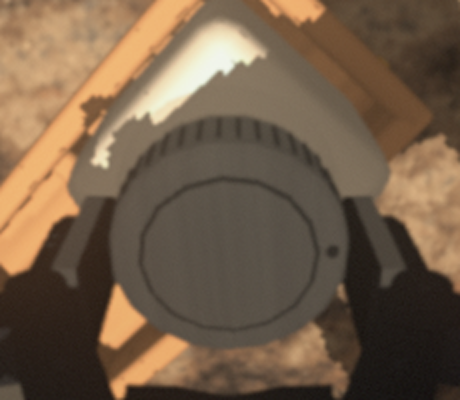

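Torque has risen to 0.48 N m and the dot lags the jaws by about 14°, so the lid is against its stop. Releasing and backing off.

```bash
python3 -m crank '{"grip":[0,0,1,1,1,1,1,1,1,1,1,1],"slide":[[0,0,0.1],[0,0,0.15],[0,0,0.15],[0,0,0.15],[0,0,0.15],[0,0,0.5],[0,0,2],[0,0,5],[0,0,9],[0,0,11],[0,0,11],[0,0,11]],"roll":[3,5,5,5,5,5,5,5,5,5,5,5]}' 30; python3 - <<'E'
from h import *
s=manip.get_state();print(s['position'],s['contact_force'],s['width'])
d=snap('scene','s8');b=snap('side','d8')
f=lambda d,x,y,w,h:cv2.resize(d['frame'][y:y+h,x:x+w,::-1],(400,300),interpolation=cv2.INTER_CUBIC)
cv2.imwrite('pics/c8.png',np.vstack([np.hstack([f(load('s5'),310,170,48,36),f(d,310,170,48,36)]),np.hstack([f(load('d5'),326,170,48,36),f(b,326,170,48,36)])]))
c=np.array([.5635,-.081])
for n,D,o in(('scene',d,(310,170)),('side',b,(326,170))):
  for z in(.118+.0131,.118+.004):
    P=np.array([proj(D,[c[0]+.029*np.cos(x),c[1]+.029*np.sin(x),z]) for x in np.linspace(0,6.28,100)]);print(n,z,((P.min(0)-o+.5)*8.33).round(),((P.max(0)-o+.5)*8.33).round())
E
```

```text
clock: 16.65
position: [0.5625, -0.0805, 0.2129]
ee_rot: [-0.221, 0.672, -0.221, -0.672]
contact_force: [-0.1, 0.1, -1.3]
width: 0.0851
[ 0.56254787 -0.08054135  0.21287551] [-0.14708182  0.06891643 -1.26746022] 0.08508974967924746
scene 0.1311 [103.  58.] [273. 171.]
scene 0.122 [103.  78.] [272. 191.]
side 0.1311 [130. 121.] [275. 191.]
side 0.122 [129. 141.] [274. 211.]
```

View pics/c8.png

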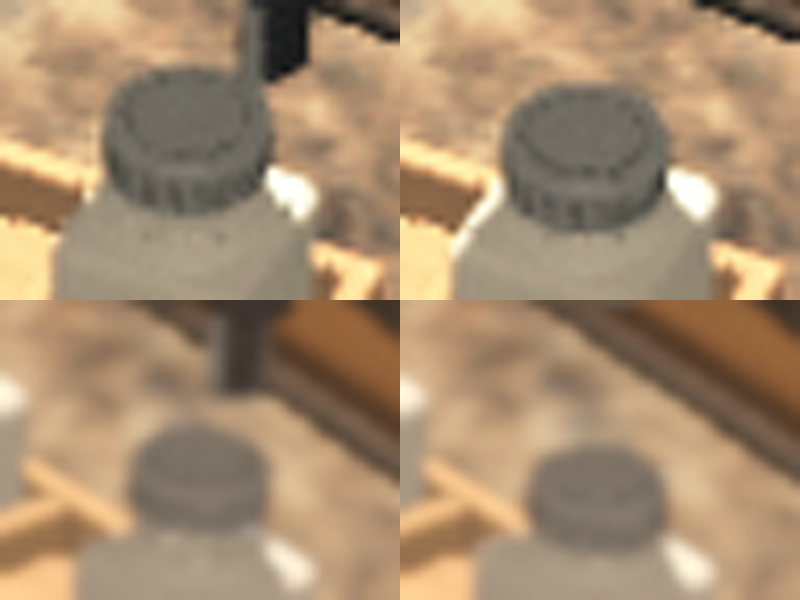

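Before and after, the lid dropped about 18 px in the scene crop (top edge 67→85) and about 18 px in the side crop. That's 8–9 mm, as predicted for fully home, and it looks level and free of the fingers.

```bash
python3 -c "from rig import manip; manip.sign_off()"
```

```text
the job is handed in; nothing more can be done
```

The steel lid is screwed home on the right jar and released, and I handed the job in at about 17 s; no verdict is reported. I set it level on the right mouth, let go, regripped it from above and turned it clockwise in short steps. It did not bind, so I never needed the left jar.

**Last checks that agreed:**
- The gripper went down about 9 mm while turning, and the before and after pictures show the lid 8–9 mm lower. That puts its centre about 6.5 mm below the rim.
- At the end the turning moment rose to 0.48 N m and the jaws slipped about 14° on the lid, so it is against its stop.
- The pictures show it level, with the fingers about 10 cm clear.

**Checks that failed or disagreed:**
- My first reading of the dot, from the scene camera, was about 47° off. The wrist view corrected it before I placed the lid.
- The cameras disagreed by up to 3 mm on where the mouth was. I corrected this by feel as the lid went down.
- I did not measure the tin, mug and garlic again at the end; my moves kept clear of them.

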